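# Stir the oak galls under the bench magnifier

## Task

Take the stirrer whose handle matches the green dish out of its sloping tube and stir the oak galls under the magnifier with it: bring its tip down among them, close to the bottom, on the side of the dish's green ear, and sweep it clockwise (seen from above), midway between middle and wall, two full turns and back to the ear. Then put the stirrer fully back into the tube it came from. Keep all galls in the dish, leave the dish where it stands without pressing hard on it, and do not bump the magnifier or disturb the blue stirrer and the vials.

Things in the scene. Friction and masses are not known exactly. Their poses are not given: they have to be found in the camera images.
- green_stirrer: the green-handled stirrer, 205 mm, 120 g: straight steel rod 12 mm thick with rounded tip; green handle 16 x 16 mm square from 135 to 205 mm above the tip; balance point 80 mm from the tip. Origin at the tip, z along the rod to the handle, y across a handle face. Starts in either of the rack's tubes, leaning 25 degrees from vertical, handle up and towards the robot
- green_grip (a point): middle of the green handle, on the rod's axis 170 mm from the tip
- blue_stirrer: the blue-handled stirrer, 205 mm, 120 g: straight steel rod 12 mm thick with rounded tip; blue handle 16 x 16 mm square from 135 to 205 mm above the tip; balance point 80 mm from the tip. Origin at the tip, z along the rod to the handle, y across a handle face. Starts in either of the rack's tubes, leaning 25 degrees from vertical, handle up and towards the robot
- blue_grip (a point): middle of the blue handle, on the rod's axis 170 mm from the tip
- rack: wooden rack fixed to the table, base 150 x 190 x 14 mm, origin under it, z up, with two grey square tubes 120 mm apart along y, both leaning 25 degrees from vertical towards -x (the robot). Tubes 26 mm square inside, 34 outside, 92 mm deep, turned corner down: a stirrer lies in the V. Floor centres at (53, -60 or 60, 25) mm; tip of a stirrer lying home at (44, -60 or 60, 21) mm
- dish: round white ceramic dish with a green band and one flat green ear on its rim, loose, 0.6 kg. 168 mm across, 40 mm high, inside 157 mm across at the floor, 159 at the rim; floor 5 mm thick. The ear (32 mm wide, reaching 111 mm from the middle) marks where stirring starts. Origin in the middle of the underside, z up, x points to the ear; clockwise from above goes x, -y, -x, y
- magnifier: bench magnifier fixed to the table; its lens disc hangs over the far half of the dish. Origin on the table, within 10 mm of the dish's middle; x level, away from the robot, to its grey foot (100 x 150 x 20 mm, x = 130 to 230 mm). Post 16 mm thick at x = 190 mm, 210 mm high; a boom joins its top to the disc
- lens (a point): centre of the lens disc's underside, 174 mm above the table, 60 mm along the magnifier's x from its origin. The disc (black ring, clear lens) is 134 mm across and 19 mm thick, so its near edge is 7 mm nearer the robot than the magnifier's origin
- mouth0 (a point): centre of the mouth of the rack's tube at its -y side, 109 mm above the table
- mouth1 (a point): centre of the mouth of the rack's tube at its +y side, 109 mm above the table
- vial0: sample vial, 40 mm across, 70 mm high, clear with a white cap and green moss inside, loose, bystander; origin under its base
- vial1: sample vial, 40 mm across, 70 mm high, clear with a white cap and brown moss inside, loose, bystander; origin under its base
- gall0: oak gall in the dish: a hard dark brown ball 24 to 25 mm thick, 15 g, loose; origin at its middle
- gall1: oak gall in the dish: a hard mid brown ball 24 to 25 mm thick, 15 g, loose; origin at its middle
- gall2: oak gall in the dish: a hard pale ball 24 to 25 mm thick, 15 g, loose; origin at its middle
- gall3: oak gall in the dish: a hard dark brown ball 24 to 25 mm thick, 15 g, loose; origin at its middle
- gall4: oak gall in the dish: a hard mid brown ball 24 to 25 mm thick, 15 g, loose; origin at its middle
- gall5: oak gall in the dish: a hard pale ball 24 to 25 mm thick, 15 g, loose; origin at its middle
- gall6: oak gall in the dish: a hard dark brown ball 24 to 25 mm thick, 15 g, loose; origin at its middle
- gall7: oak gall in the dish: a hard mid brown ball 24 to 25 mm thick, 15 g, loose; origin at its middle
There are look-alikes about, which are no part of the job. What is shaped like the green_stirrer but white is not meant.

How it is judged:
On the way, in this order (a step that is already met when the one before it is completed fails the run):
1. the green stirrer has been drawn out of its tube (distance of green_stirrer from where it was at the start of the episode above 0.09 m), for 0.05 s.
2. turn 1: the green stirrer's tip is among the galls (under 27 mm above the dish's underside) on the side of the ear, over 22 mm out from the middle (x of green_stirrer in the frame of dish above 0.022 m and y of green_stirrer in the frame of dish between -0.022 and 0.022 m and z of green_stirrer in the frame of dish below 0.027 m and horizontal distance between green_stirrer and dish below 0.08 m), for 0.02 s.
3. turn 1: the green stirrer's tip is among the galls (under 27 mm above the dish's underside) on the side a quarter turn clockwise from the ear, over 22 mm out from the middle (y of green_stirrer in the frame of dish below -0.022 m and x of green_stirrer in the frame of dish between -0.022 and 0.022 m and z of green_stirrer in the frame of dish below 0.027 m and horizontal distance between green_stirrer and dish below 0.08 m), for 0.02 s.
4. turn 1: the green stirrer's tip is among the galls (under 27 mm above the dish's underside) on the side opposite the ear, over 22 mm out from the middle (x of green_stirrer in the frame of dish below -0.022 m and y of green_stirrer in the frame of dish between -0.022 and 0.022 m and z of green_stirrer in the frame of dish below 0.027 m and horizontal distance between green_stirrer and dish below 0.08 m), for 0.02 s.
5. turn 1: the green stirrer's tip is among the galls (under 27 mm above the dish's underside) on the side three quarters of a turn clockwise from the ear, over 22 mm out from the middle (y of green_stirrer in the frame of dish above 0.022 m and x of green_stirrer in the frame of dish between -0.022 and 0.022 m and z of green_stirrer in the frame of dish below 0.027 m and horizontal distance between green_stirrer and dish below 0.08 m), for 0.02 s.
6. turn 2: the green stirrer's tip is among the galls (under 27 mm above the dish's underside) on the side of the ear, over 22 mm out from the middle (all of step 2), for 0.02 s.
7. turn 2: the green stirrer's tip is among the galls (under 27 mm above the dish's underside) on the side a quarter turn clockwise from the ear, over 22 mm out from the middle (all of step 3), for 0.02 s.
8. turn 2: the green stirrer's tip is among the galls (under 27 mm above the dish's underside) on the side opposite the ear, over 22 mm out from the middle (all of step 4), for 0.02 s.
9. turn 2: the green stirrer's tip is among the galls (under 27 mm above the dish's underside) on the side three quarters of a turn clockwise from the ear, over 22 mm out from the middle (all of step 5), for 0.02 s.
10. turn 2: the green stirrer's tip is among the galls (under 27 mm above the dish's underside) on the side of the ear, over 22 mm out from the middle (all of step 6), for 0.02 s.
At the end, for the whole second after the job is handed in: Both stirrers at rest in the tubes they came from (tips within 20 mm, handles within 30 mm of their start). All galls in the dish, and in each pair gall0/3, 1/4, 2/5 at least one over 10 mm from its start. Dish upright, within 35 mm of its place (distance of each of green_stirrer, blue_stirrer from where it was at the start of the episode below 0.02 m and distance of each of green_grip, blue_grip from where it was at the start of the episode below 0.03 m and linear speed of green_stirrer below 0.03 m/s and distance of dish from where it was at the start of the episode below 0.035 m and angle between dish's own z axis and vertical below 0.1 rad and horizontal distance between each of gall0, gall1, gall2, gall3, gall4, gall5, gall6, gall7 and dish below 0.08 m and z of each of gall0, gall1, gall2, gall3, gall4, gall5, gall6, gall7 in the frame of dish below 0.04 m and distance of any of gall0, gall3 from where it was at the start of the episode above 0.01 m and distance of any of gall1, gall4 from where it was at the start of the episode above 0.01 m and distance of any of gall2, gall5 from where it was at the start of the episode above 0.01 m); the robot touches nothing.
It fails at once if a vial is moved by more than 20 mm (distance of any of vial0, vial1 from where it was at the start of the episode above 0.02 m).
It fails at once if the blue stirrer's handle is moved by more than 40 mm (distance of blue_grip from where it was at the start of the episode above 0.04 m).
It fails at once if the magnifier is bumped with more than 12 N (contact force between anything else and magnifier above 12 N).
It fails at once if the stirrer presses on the dish with more than 25 N (contact force between green_stirrer and dish above 25 N).
It also fails if it takes over 72 s, if anything falls off the work surface, if the arm or the gripper's body presses on something with over 40 N, if the wrist force passes 120 N, or if a joint passes its speed limit or range.

## Robot

A 6-joint arm with a two-finger parallel gripper is mounted at the origin on the work surface. World frame = base frame: x ahead of the robot, y to its left, z up, the work surface at z = 0. Lengths are in m, angles in rad, forces in N, time in s.
With the tool pointing down it reaches from about 0.3 to 0.875 m from the base axis. Payload 6.4 kg.
Tool frame: the origin (TCP) lies midway between the tips of the shut fingers; the grasp point (between the pads) lies 19 mm behind it; z points along the fingers, y is the line along which they close (so a half turn about z gives the same grasp; the last joint's range is limited). The gripper opens to 85 mm and grips with 20 to 120 N. Pads are 22 mm wide; open, the fingers measure 114 mm over their backs; the gripper's body (76 mm by 85 mm) begins 54 mm behind the grasp point. The pads swing forward as they close: fully open they stand 13 mm farther back than shut.
Start: joints at [-1.446, 0.181, 1.607, -0, 1.354, -0.206], TCP at [0.187, -0.544, 0.231] pointing down, gripper open.
Joint ranges: [-2.99, 2.99], [-0.89, 2.07], [0.3, 2.58], [-1.14, 4.28], [0, 2.63], [-3.12, 3.12]. Speed limits (rad/s): [2.57, 2.57, 3.01, 3.14, 3.14, 3.14].

## Interface

Orientations are given as a unit quaternion [w, x, y, z].
In Python, from bench import ctrl gives the robot as it stands. The module is installed in compiled form; this text tells all that it offers.
- The arm moves only by the tool move_arm, never from a script. Its argument "plan" is one flat list of numbers, 6 for each row, row after row: the shift along the world's x, y, z in units of 50 mm (1.0 is 50 mm), then the turn, a rotation vector about the world's x, y, z in rad. A call has 1 to 10 rows; each row is the pose to reach, as a shift and turn from the pose commanded when the call began; what a row does not reach only later rows make up. A row lasts 1/8 s, in which the tool goes at most 62.5 mm and 10.7 degrees, less where a joint would pass 70% of its speed; a pose out of reach is approached as far as the arm can. A call with a gripper value outside its range is refused whole. "grip" is the finger opening in mm, from 0 to 85.4, set as the call begins (left out, the last holds). The fingers move at their own pace and stop on an object; the grip force is fixed at half the most. Time passes only in rows, so rows that repeat a pose let the fingers close. It gives the time, the measured TCP pose, the force, the opening and the grip force at its end, in the units of the state.
- ctrl.get_obs(): the state, without advancing time (a new reading comes with each control period).
- ctrl.camera(name): name is "scene" or "side" or "wrist"; returns a dict with "pixels" (400x640x3 uint8, red, green, blue), "fx", "fy", "cx", "cy" (pixels), "dist_coeffs" ([k1, k2, p1, p2, k3] as OpenCV has them; the pictures are not rectified), "origin" and "attitude" of the camera in the world. Camera axes: x right, y down, z forward; pixel columns grow to the right and rows downward; lengths in m; the calibration is good to about 2 mm. A picture is of the moment at which its call begins. There is no depth.
- ctrl.hand_in(): hands the job in; it is judged then, once.
The state is a dict: "time_s": time; "q": joint angles; "dq": joint speeds; "joint_efforts": joint torques, N m; "eef_pos": TCP position; "eef_rot": TCP orientation; "wrist_force": force on the tool from outside, world axes, zero at the start; "torque": the same for the moment, N m; "opening": opening from 0.0 (shut) to 1.0 (fully open); "grasp_force": force on a finger pad.
Only numpy, scipy, OpenCV 4.12 (cv2) and the standard library are available. Lean on these libraries where they do the work, as an engineer would, in place of code of your own. Each camera call takes 0.05 s, during which the arm holds its last target. There are 200 camera calls.

## Working session

There is one attempt and no reset: what is moved stays moved. The work goes in short steps, Python scripts to look and compute and a tool call to move; the robot and the scene stay as the last step left them, time stands still between calls to the robot, and variables do not carry over. Pictures are saved under pics/ and viewed, at most 10 in all, crops included, and the job is handed in when it is done.

Besides the shell and the picture viewer there is one more tool, called as name(argument=value, ...), one argument or row to a line, values as JSON. move_arm: Moves the arm, as the interface text tells. Its arguments: {"type":"object","properties":{"plan":{"type":"array"},"grip":{"type":"number"}},"required":["plan"]}

```bash
mkdir -p pics; cat > h.py <<'E'
import numpy as np, cv2, pickle
from bench import ctrl
from scipy.spatial.transform import Rotation as R
def cam(n):
    c=ctrl.camera(n); return c
def rot(c):
    a=np.array(c["attitude"],float)
    return a if a.shape==(3,3) else R.from_quat(a[[1,2,3,0]]).as_matrix()
def K(c): return np.array([[c["fx"],0,c["cx"]],[0,c["fy"],c["cy"]],[0,0,1.]])
def ray(c,uv):
    p=cv2.undistortPoints(np.array(uv,float).reshape(-1,1,2),K(c),np.array(c["dist_coeffs"],float)).reshape(-1,2)
    d=np.c_[p,np.ones(len(p))]@rot(c).T
    return np.array(c["origin"],float),d/np.linalg.norm(d,axis=1)[:,None]
def onz(c,uv,z):
    o,d=ray(c,uv); return o+d*((z-o[2])/d[:,2])[:,None]
def proj(c,P):
    r=rot(c); P=np.array(P,float).reshape(-1,3)
    rv=cv2.Rodrigues(r.T)[0]; t=-r.T@np.array(c["origin"],float)
    return cv2.projectPoints(P,rv,t,K(c),np.array(c["dist_coeffs"],float))[0].reshape(-1,2)
def tri(c1,u1,c2,u2):
    A=np.zeros((3,3));b=np.zeros(3)
    for c,u in((c1,u1),(c2,u2)):
        o,d=ray(c,[u]);d=d[0];M=np.eye(3)-np.outer(d,d);A+=M;b+=M@o
    return np.linalg.solve(A,b)
def save(n,img): cv2.imwrite("pics/"+n,cv2.cvtColor(img,cv2.COLOR_RGB2BGR))
E
python3 - <<'E'
from h import *
for n in("scene","side"):
    c=cam(n);pickle.dump(c,open(n+".pkl","wb"));save(n+"0.png",c["pixels"]);print(n,c["origin"],c["attitude"],c["fx"],c["dist_coeffs"])
o=ctrl.get_obs();print(o["eef_pos"],o["eef_rot"],o["opening"])
E
```

```text
scene [ 0.54550128 -0.38899797  1.05124042] [-0.21091426  0.9692906  -0.12357969  0.02681373] 364.8468276637627 [-0.02812612  0.          0.          0.          0.        ]
side [0.50739793 0.85734583 0.75456317] [ 0.04263243 -0.08687165  0.89182571 -0.44190802] 407.55378461945327 [-0.07630448  0.          0.          0.          0.        ]
[ 0.18672124 -0.54331028  0.2304587 ] [-8.00879606e-04  9.86351549e-01  1.64651081e-01  3.42191715e-05] 1.002943876337998
```

View pics/scene0.png

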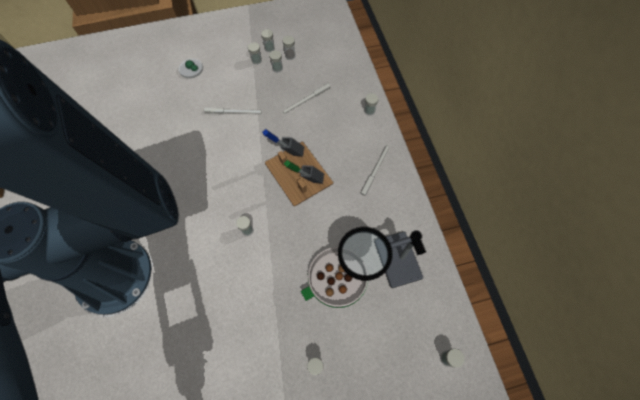

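View pics/side0.png

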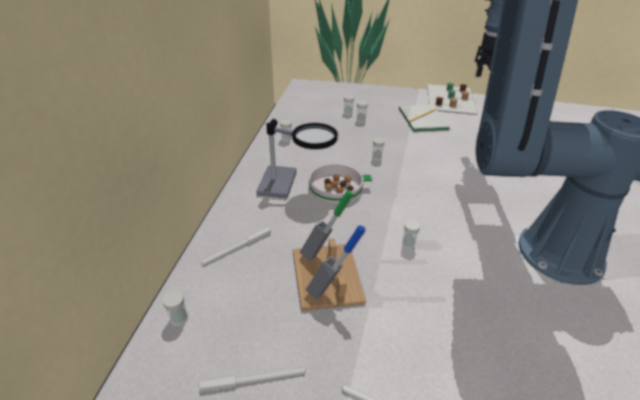

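Candidates: green-handled stirrer at scene (290,165) / side (343,203). Look-alikes: blue at (272,136), white ones at (232,111), (307,97), (374,170), and the green ear at (307,292), which is not a stirrer. I choose the one with the green handle standing in the rack. Next I measure it and check a close crop.

```bash
python3 - <<'E'
from h import *
C={n:pickle.load(open(n+".pkl","rb")) for n in("scene","side")}
def blobs(c,lo,hi,box,m=8):
    h=cv2.cvtColor(c["pixels"],cv2.COLOR_RGB2HSV); k=cv2.inRange(h,lo,hi); z=np.zeros_like(k);x0,y0,x1,y1=box;z[y0:y1,x0:x1]=k[y0:y1,x0:x1]
    n,l,s,ce=cv2.connectedComponentsWithStats(z,connectivity=8)
    out=[]
    for i in range(1,n):
        if s[i,4]>=m:
            p=np.argwhere(l==i)[:,::-1].astype(float);mu=p.mean(0);w,v=np.linalg.eigh(np.cov(p.T));a=v[:,1];t=(p-mu)@a
            e=[mu+a*t.min(),mu+a*t.max()]
            out.append((len(p),mu,e))
    return out
G=((45,90,40),(80,255,255));B=((105,110,40),(130,255,255))
for n,bx in(("scene",(240,110,420,330)),("side",(240,100,420,320))):
    for nm,r in(("G",G),("B",B)):
        for b in blobs(C[n],*r,bx): print(n,nm,b[0],b[1].round(1),np.round(b[2],1).tolist())
c=C["scene"];h=cv2.cvtColor(c["pixels"],cv2.COLOR_RGB2HSV)
k=cv2.inRange(h,(5,70,80),(22,255,255));z=np.zeros_like(k);z[130:215,255:340]=k[130:215,255:340]
cs=max(cv2.findContours(z,0,2)[0],key=cv2.contourArea).reshape(-1,2)
P=onz(c,cs,0.014)[:,:2];r=cv2.minAreaRect((P*1000).astype(np.float32));print("rack",r,cv2.boxPoints(r))
im=c["pixels"]
a=cv2.resize(im[110:330,240:440],None,fx=2.7,fy=2.7,interpolation=cv2.INTER_CUBIC);save("crop1.png",a)
s=C["side"]["pixels"];save("crop2.png",cv2.resize(s[100:320,250:420],None,fx=2.7,fy=2.7,interpolation=cv2.INTER_CUBIC))
E
```

```text
scene G 92 [291.3 165.8] [[299.0, 170.0], [284.1, 161.8]]
scene G 98 [307.  293.1] [[304.4, 288.2], [309.5, 297.8]]
scene B 86 [270.1 135.6] [[277.5, 140.7], [263.2, 130.8]]
side G 36 [366.9 177.6] [[370.1, 178.6], [363.8, 176.7]]
side G 198 [343.  201.9] [[350.6, 190.4], [334.7, 214.2]]
side B 211 [354.2 238.6] [[362.3, 226.5], [345.6, 251.4]]
rack ((597.5184936523438, 194.56146240234375), (148.8043212890625, 195.66580200195312), 18.73845672607422) [[495.63132  263.30713 ]
 [558.4888    78.01261 ]
 [699.40564  125.815796]
 [636.5482   311.11032 ]]
```

View pics/crop1.png

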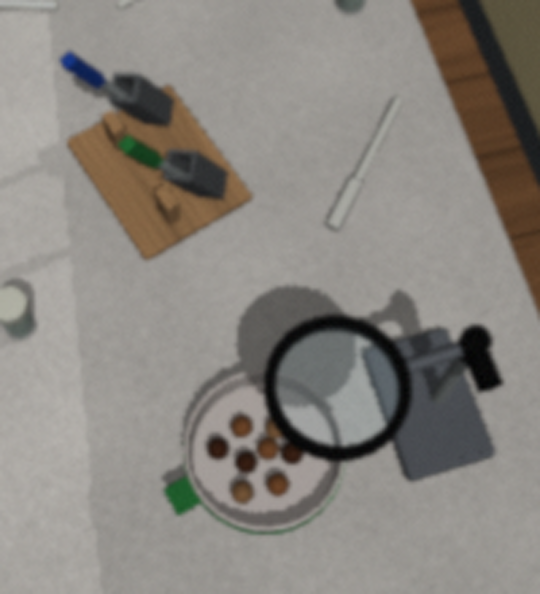

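View pics/crop2.png

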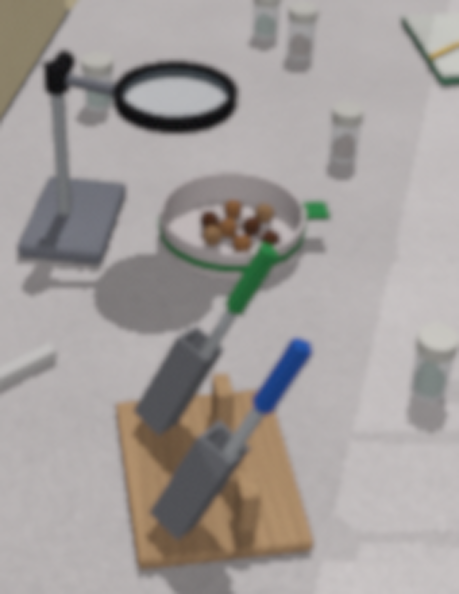

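The crops confirm it: the green handle sits in the rack's -y tube (scene crop (140,152)), the blue one in the +y tube. The dish's ear is at the lower left in the scene crop (182,497), and the lens is over the dish's upper right. Next I compute the poses.

```bash
python3 - <<'E'
from h import *
from scipy.optimize import least_squares
C={n:pickle.load(open(n+".pkl","rb")) for n in("scene","side")};s,d=C["scene"],C["side"]
for nm,a,b in(("Gbot",(299,170),(334.7,214.2)),("Gtop",(284.1,161.8),(350.6,190.4)),("Gmid",(291.3,165.8),(343,201.9)),("Bmid",(270.1,135.6),(354.2,238.6)),("Bbot",(277.5,140.7),(345.6,251.4)),("Btop",(263.2,130.8),(362.3,226.5)),("ear",(307,293.1),(366.9,177.6))):
    p=tri(s,a,d,b);print(nm,p.round(4),(proj(s,p)-a).round(1),(proj(d,p)-b).round(1))
yaw=np.radians(18.74);Rz=R.from_euler("z",yaw).as_matrix();c0=np.array([.5975,.1946,0])
for y in(-.06,.06):
    t=c0+Rz@[.044,y,.021];ax=Rz@[-np.sin(np.radians(25)),0,np.cos(np.radians(25))]
    print("tip",t.round(4),"grip",(t+.17*ax).round(4))
# dish rim
A=np.array([(184,447),(200,495),(263,530),(215,388)])/2.7+[240,110]
B=np.array([(160,213),(308,215),(233,174),(190,182),(280,185)])/2.7+[250,100]
P=np.r_[onz(s,A,.04),onz(d,B,.04)][:,:2]
f=least_squares(lambda q:np.hypot(*(P-q).T)-.084,[.65,-.1],loss="soft_l1",f_scale=.003);print("dish",f.x,f.fun.round(4))
# lens ring: dark contour
for c,n,bx in((s,"s",(330,215,400,290)),(d,"d",(285,118,345,152))):
    g=cv2.cvtColor(c["pixels"],cv2.COLOR_RGB2HSV)[...,2];x0,y0,x1,y1=bx
    m=np.zeros_like(g);m[y0:y1,x0:x1]=(g[y0:y1,x0:x1]<45)*255
    k=max(cv2.findContours(m,0,2)[0],key=len).reshape(-1,2);e=cv2.fitEllipse(cv2.convexHull(k));print(n,e);globals()["e"+n]=e[0]
print("lens mid",tri(s,es,d,ed))
F=onz(s,np.array([(365,347),(440,328),(493,452),(412,478)])/2.7+[240,110],.02)[:,:2];print("foot",F.round(3).tolist())
for nm,z,pt in(("vialcap near",.07,(245,218)),("v",.07,(315,367)),("v",.07,(457,357)),("v",.07,(371,102))):print(nm,onz(s,[pt],z)[0].round(3))
E
```

```text
Gbot [0.5941 0.1257 0.1432] [[-0.6  0.2]] [[-0.7 -0.1]]
Gtop [0.5594 0.1205 0.2133] [[ 0.2 -0. ]] [[0.2 0. ]]
Gmid [0.5756 0.123  0.1803] [[-0.2  0.1]] [[-0.2 -0. ]]
Bmid [0.5375 0.2374 0.1779] [[-0.3  0.1]] [[-0.4 -0. ]]
Bbot [0.554  0.2404 0.1409] [[-0.6  0.2]] [[-0.9 -0.1]]
Btop [0.5229 0.2344 0.2109] [[-0.  0.]] [[-0. -0.]]
ear [ 0.5365 -0.1962  0.0367] [[-0.5  0.1]] [[-0.5 -0. ]]
tip [0.6584 0.1519 0.021 ] grip [0.5904 0.1288 0.1751]
tip [0.6199 0.2656 0.021 ] grip [0.5519 0.2425 0.1751]
dish [ 0.55690292 -0.23448019] [ 0.0001 -0.0518 -0.0289  0.0591  0.0892 -0.0265 -0.0016  0.0457 -0.0604]
s ((364.1575927734375, 253.7501678466797), (53.703346252441406, 54.80314636230469), 57.41335678100586)
d ((314.5752868652344, 135.66604614257812), (24.19040870666504, 44.55018615722656), 90.45455932617188)
lens mid [ 0.69615016 -0.16628233  0.18265202]
foot [[0.77, -0.088], [0.858, -0.088], [0.866, -0.233], [0.774, -0.237]]
vialcap near [0.413 0.052 0.07 ]
v [ 0.516 -0.383  0.07 ]
v [ 0.863 -0.45   0.07 ]
v [0.893 0.363 0.07 ]
```

```bash
python3 - <<'E'
from h import *
from scipy.optimize import least_squares
C={n:pickle.load(open(n+".pkl","rb")) for n in("scene","side")};s,d=C["scene"],C["side"]
print("rack side",onz(d,np.array([(117,403),(277,393),(312,548),(140,562)])/2.7+[250,100],.014)[:,:2].round(3).tolist())
print("rack scene",onz(s,np.array([(70,143),(148,258),(252,195),(172,86)])/2.7+[240,110],.014)[:,:2].round(3).tolist())
A=np.array([(184,447),(200,495),(263,530),(215,388)])/2.7+[240,110]
B=np.array([(160,213),(308,215),(233,174),(190,182),(280,185)])/2.7+[250,100]
for P in(onz(s,A,.04)[:,:2],onz(d,B,.04)[:,:2]):
    f=least_squares(lambda q:np.hypot(*(P-q).T)-.084,[.64,-.17]);print("dish",f.x,f.fun.round(4),np.degrees(np.arctan2(-.1962-f.x[1],.5365-f.x[0])))
# dish ellipses: floor/inside mask by galls
h=cv2.cvtColor(s["pixels"],cv2.COLOR_RGB2HSV);m=np.zeros(h.shape[:2],np.uint8)
m[250:310,305:370]=cv2.inRange(h,(3,90,20),(22,255,200))[250:310,305:370]
n,l,st,ce=cv2.connectedComponentsWithStats(m)
for i in range(1,n):
    if st[i,4]>5:print("gall",st[i,4],onz(s,[ce[i]],.018)[0].round(3))
a=[]
for c,rx in((s,(300,240,400,320)),):pass
for c,nm in((s,"s"),(d,"d")):
    q=c["pixels"].copy()
    for z,r,col in((.04,.084,(255,0,0)),(0,.08,(0,0,255))):
        t=np.linspace(0,2*np.pi,200);pp=proj(c,np.c_[.637+r*np.cos(t),-.168+r*np.sin(t),0*t+z])
        for u in pp: 
            x,y=u.round().astype(int); q[y,x]=col
    x0,y0=(280,215) if nm=="s" else (270,110)
    a.append(cv2.resize(q[y0:y0+100,x0:x0+130],None,fx=5,fy=5,interpolation=cv2.INTER_NEAREST))
save("ov.png",cv2.resize(np.vstack(a),(390,600)))
E
```

```text
rack side [[0.694, 0.131], [0.546, 0.088], [0.497, 0.266], [0.634, 0.307]]
rack scene [[0.503, 0.252], [0.563, 0.079], [0.699, 0.128], [0.642, 0.301]]
dish [ 0.63445153 -0.17213057] [ 0.0011 -0.0004 -0.0006 -0.0011] -166.1943609987391
dish [ 0.62490842 -0.1632402 ] [ 0.0002 -0.0002  0.0009 -0.0009 -0.0003] -159.55389394981407
gall 39 [ 0.616 -0.137  0.018]
gall 73 [ 0.642 -0.161  0.018]
gall 30 [ 0.586 -0.154  0.018]
gall 35 [ 0.66  -0.179  0.018]
gall 30 [ 0.611 -0.175  0.018]
gall 40 [ 0.636 -0.206  0.018]
gall 39 [ 0.599 -0.205  0.018]
```

View pics/ov.png

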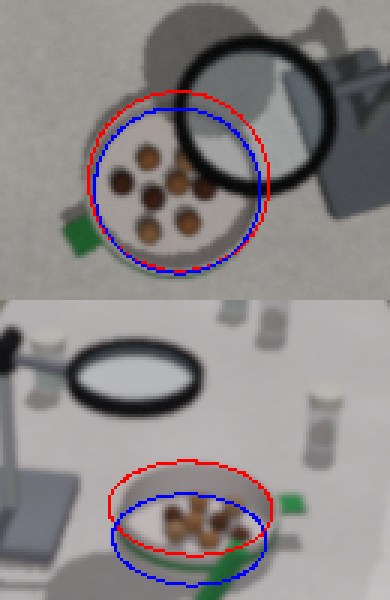

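Overlay: the dish rim needs a small shift, so the dish is at about (0.632,-0.170) with the ear at about -165°. The lens is at (0.696,-0.166). Now I move to the pre-grasp pose.

move_arm(
  plan=[6, 12.7, 1.8, 0.252, -0.744, 0, 6, 12.7, 1.8, 0.252, -0.744, 0, 6, 12.7, 1.8, 0.252, -0.744, 0, 6, 12.7, 1.8, 0.252, -0.744, 0, 6, 12.7, 1.8, 0.252, -0.744, 0, 6, 12.7, 1.8, 0.252, -0.744, 0, 6, 12.7, 1.8, 0.252, -0.744, 0, 6, 12.7, 1.8, 0.252, -0.744, 0, 6, 12.7, 1.8, 0.252, -0.744, 0, 6, 12.7, 1.8, 0.252, -0.744, 0],
  grip=60,
)

```text
time_s: 1.35
eef_pos: [0.4478, 0.0082, 0.3094]
eef_rot: [-0.06, 0.911, 0.152, 0.377]
wrist_force: [1.0, -0.9, 0.2]
opening: 0.706
grasp_force: 0.0
```

```bash
cat >> h.py <<'E'
def toolR(yaw,pitch):  # tool z `pitch` below level, heading `yaw` (deg); tool y level to the right
    y,p=np.radians([yaw,pitch]);z=np.array([np.cos(p)*np.cos(y),np.cos(p)*np.sin(y),-np.sin(p)]);yy=np.array([np.sin(y),-np.cos(y),0])
    return np.c_[np.cross(yy,z),yy,z]
def obs():
    o=ctrl.get_obs();q=np.array(o["eef_rot"]);return np.array(o["eef_pos"]),R.from_quat(q[[1,2,3,0]]),o
def need(P,Rt):
    p,r,o=obs();v=(R.from_matrix(Rt)*r.inv()).as_rotvec();print("shift",((np.array(P)-p)/.05).round(2),"turn",v.round(3))
E
python3 - <<'E'
from h import *
need([.488,.0933,.30],toolR(18.6,45));print(obs()[2]["q"])
E
```

```text
shift [ 0.8   1.7  -0.19] turn [ 0.005  0.001 -0.004]
[-0.77140877 -0.75507793  2.34893301  0.73101718  1.22391152  0.32661604]
```

move_arm(
  plan=[0.8, 1.7, -0.2, 0, 0, 0, 0.8, 1.7, -0.2, 0, 0, 0, 0.8, 1.7, -0.2, 0, 0, 0, 0.8, 1.7, -0.2, 0, 0, 0],
)

```text
time_s: 1.85
eef_pos: [0.4871, 0.0917, 0.2983]
eef_rot: [-0.061, 0.912, 0.153, 0.376]
wrist_force: [0.4, 0.4, -0.4]
opening: 0.703
grasp_force: 0.0
```

```bash
python3 - <<'E'
from h import *
p,r,o=obs();print(p,r.as_matrix()[:,2],o["q"]);c=cam("wrist");pickle.dump(c,open("w1.pkl","wb"));save("w1.png",c["pixels"]);print(c["origin"])
for P in([.5756,.123,.1803],[.5904,.1288,.1751]):print(proj(c,P))
E
```

```text
[0.48714114 0.09174027 0.29831152] [ 0.66701018  0.22683728 -0.70967758] [-0.37189928 -0.61169401  2.30456708  0.61760487  0.90027804  0.61294349]
[0.43999478 0.0753467  0.44957264]
[[318.75011274 204.13190434]]
[[318.11335827 192.55157195]]
```

View pics/w1.png

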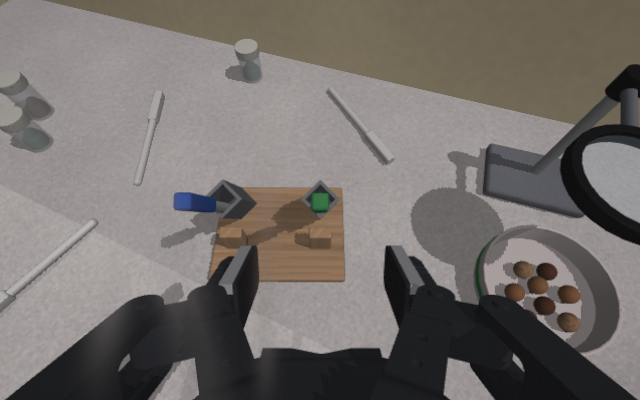

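The wrist view shows the green handle nearly end-on at (320,202), its faces square to the image. The blue handle is at (195,202), and the rack base corners are (342,187), (345,280) and (210,279).

```bash
python3 - <<'E'
from h import *
w=pickle.load(open("w1.pkl","rb"));s=pickle.load(open("scene.pkl","rb"));d=pickle.load(open("side.pkl","rb"))
h=cv2.cvtColor(w["pixels"],cv2.COLOR_RGB2HSV);k=np.zeros(h.shape[:2],np.uint8);k[180:225,300:340]=cv2.inRange(h,(45,90,30),(85,255,255))[180:225,300:340]
p=np.argwhere(k)[:,::-1];print(p.min(0),p.max(0))
print("rack",onz(w,[(342,187),(345,280),(210,279)],.014).round(3).tolist())
ax=R.from_euler("z",18.6,degrees=True).apply([-.4226,0,.9063])
for nm,t in(("rack",np.array([.6584,.1519,.021])),("tri",np.array([.5756,.123,.1803])-.17*ax)):
    for q in(.135,.17,.205):print(nm,q,(t+q*ax).round(4),proj(w,t+q*ax)[0].round(1),proj(s,t+q*ax)[0].round(1),proj(d,t+q*ax)[0].round(1))
    print("width16",16e-3*w["fx"]/np.linalg.norm(t+.205*ax-w["origin"]))
E
```

```text
[311 193] [328 211]
rack [[0.701, 0.127, 0.014], [0.559, 0.08, 0.014], [0.501, 0.256, 0.014]]
rack 0.135 [0.6043 0.1337 0.1434] [318.2 195.4] [301.3 167. ] [329.2 215.6]
rack 0.17 [0.5903 0.129  0.1751] [317.9 192.6] [296.  163.8] [335.9 204.5]
rack 0.205 [0.5763 0.1243 0.2068] [317.6 189. ] [290.4 160.4] [343.  192.9]
width16 17.991873045131435
tri 0.135 [0.5896 0.1277 0.1486] [318.9 205.9] [296.6 169. ] [335.9 213.1]
tri 0.17 [0.5756 0.123  0.1803] [318.8 204.1] [291.1 165.9] [342.8 201.8]
tri 0.205 [0.5616 0.1183 0.212 ] [318.5 201.9] [285.3 162.5] [349.9 190.2]
width16 18.817041674834762
```

move_arm(
  plan=[0.7, 0.24, -1.21, 0, 0, 0, 0.7, 0.24, -1.21, 0, 0, 0, 1.1, 0.38, -1.65, 0, 0, 0, 1.5, 0.5, -2.05, 0, 0, 0, 1.8, 0.6, -2.4, 0, 0, 0, 2.03, 0.69, -2.63, 0, 0, 0, 2.03, 0.69, -2.63, 0, 0, 0, 2.03, 0.69, -2.63, 0, 0, 0],
)

```text
time_s: 2.9
eef_pos: [0.5895, 0.1246, 0.1687]
eef_rot: [-0.061, 0.912, 0.151, 0.377]
wrist_force: [-0.2, -0.2, -0.2]
opening: 0.708
grasp_force: 0.0
```

```bash
python3 - <<'E'
from h import *
p,r,o=obs();print(p,o["wrist_force"],o["q"])
w=cam("wrist");h=cv2.cvtColor(w["pixels"],cv2.COLOR_RGB2HSV);k=cv2.inRange(h,(45,90,30),(85,255,255));save("w2.png",w["pixels"])
G=p-.019*r.as_matrix()[:,2];print("grasp pt",G,proj(w,G))
n,l,st,ce=cv2.connectedComponentsWithStats(k);print([(x.tolist(),y.round(1)) for x,y in zip(st[1:],ce[1:]) if x[4]>100])
E
```

```text
[0.58946941 0.1245638  0.16869076] [-0.21734456 -0.19618711 -0.20698234] [-0.17587342 -0.0446983   2.20402724  0.9451478   0.43094338  0.29823901]
grasp pt [0.57674724 0.12029038 0.18214008] [[319.2242017  279.20699895]]
[([291, 253, 44, 62, 2389], array([313.4, 285.4])), ([567, 282, 45, 67, 464], array([577.9, 316.4]))]
```

View pics/w2.png

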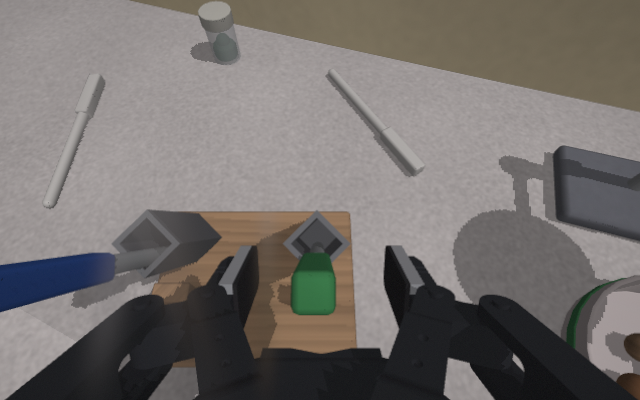

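The handle sits between the pads at about (314,285), some 2 mm left of centre. I shift slightly and close.

move_arm(
  plan=[-0.01, 0.045, 0, 0, 0, 0, -0.01, 0.045, 0, 0, 0, 0],
)

```text
time_s: 3.2
eef_pos: [0.5885, 0.1282, 0.1679]
eef_rot: [-0.061, 0.912, 0.152, 0.377]
wrist_force: [-0.8, 0.4, -0.3]
opening: 0.705
grasp_force: 0.0
```

move_arm(
  plan=[0, 0, 0, 0, 0, 0, 0, 0, 0, 0, 0, 0, 0, 0, 0, 0, 0, 0, 0, 0, 0, 0, 0, 0, 0, 0, 0, 0, 0, 0, 0, 0, 0, 0, 0, 0, 0, 0, 0, 0, 0, 0, 0, 0, 0, 0, 0, 0],
  grip=5,
)

```text
time_s: 4.2
eef_pos: [0.5886, 0.1281, 0.1674]
eef_rot: [-0.061, 0.912, 0.152, 0.377]
wrist_force: [0.3, -0.5, 0.7]
opening: 0.177
grasp_force: 59.3
```

move_arm(
  plan=[-0.1, -0.03, 0.31, 0, 0, 0, -0.29, -0.1, 0.74, 0, 0, 0, -0.49, -0.16, 1.2, 0, 0, 0, -0.69, -0.23, 1.65, 0, 0, 0, -0.89, -0.3, 2.1, 0, 0, 0, -1.1, -0.37, 2.56, 0, 0, 0, -1.1, -0.37, 2.56, 0, 0, 0, -1.1, -0.37, 2.56, 0, 0, 0],
)

```text
time_s: 5.2
eef_pos: [0.533, 0.1099, 0.2937]
eef_rot: [-0.062, 0.912, 0.152, 0.376]
wrist_force: [-0.2, -0.8, -1.5]
opening: 0.179
grasp_force: 59.3
```

```bash
python3 - <<'E'
from h import *
p,r,o=obs();M=r.as_matrix();print(p,o["grasp_force"])
yaw=np.degrees(np.arctan2(M[1,2],M[0,2]));ax=R.from_euler("z",yaw,degrees=True).apply([-.4226,0,.9063])
G=p-.019*M[:,2];tip=G-.17*ax;print("tip",tip)
a=[]
for n in("scene","side","wrist"):
    c=cam(n);pickle.dump(c,open(n+"2.pkl","wb"));u=proj(c,[tip,G,G+.035*ax,G-.035*ax]);print(n,u.round(1).tolist())
    q=cv2.resize(c["pixels"],None,fx=4,fy=4,interpolation=cv2.INTER_CUBIC)
    cx,cy=(u[0]*4).astype(int);x0,y0=max(cx-200,0),max(cy-300 if n!="wrist" else cy-150,0)
    x=q[y0:y0+450,x0:x0+390].copy();x=cv2.copyMakeBorder(x,0,450-x.shape[0],0,390-x.shape[1],0);cv2.circle(x,(cx-x0,cy-y0),3,(255,0,0),-1);a.append(x)
save("t.png",cv2.resize(np.hstack(a),(800,308)))
E
```

```text
[0.53304133 0.1098921  0.29374697] 59.32093262672424
tip [0.5884012  0.12869732 0.15317043]
scene [[296.0, 168.0], [265.4, 150.4], [257.6, 146.0], [272.5, 154.5]]
side [[336.4, 211.9], [372.6, 152.7], [380.9, 139.1], [364.6, 165.8]]
wrist [[320.0, 246.9], [319.4, 278.9], [319.1, 298.6], [319.6, 267.2]]
```

View pics/t.png

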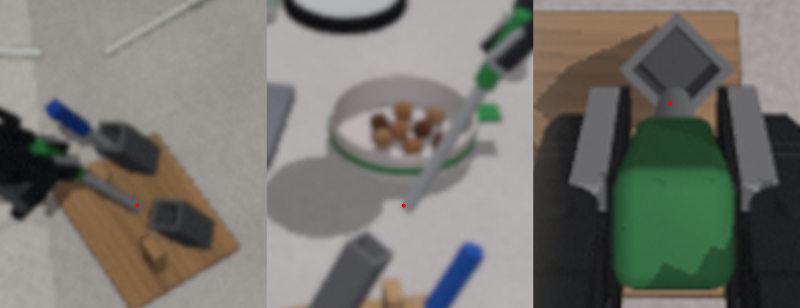

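```bash
python3 - <<'E'
from h import *
s=pickle.load(open("scene2.pkl","rb"));d=pickle.load(open("side2.pkl","rb"))
for a,b in(((296,168.7),(338,213.9)),((296,168.7),(337,213)),((296.5,168),(337,213))):print(tri(s,a,d,b))
# green blobs of handle visible, side
for c,bx in((s,(240,130,300,180)),(d,(340,120,400,185))):
    x0,y0,x1,y1=bx;g=c["pixels"][y0:y1,x0:x1];h=cv2.cvtColor(g,cv2.COLOR_RGB2HSV);k=cv2.inRange(h,(45,90,30),(85,255,255));p=np.argwhere(k)[:,::-1]+[x0,y0];print(len(p),p.min(0),p.max(0))
g=cv2.cvtColor(d["pixels"],cv2.COLOR_RGB2GRAY).astype(int);print(g[198:220,328:350])
E
```

```text
[0.58626414 0.12916479 0.14816972]
[0.58749178 0.12835345 0.14977649]
[0.58833384 0.12954159 0.15080003]
64 [256 143] [275 157]
141 [364 139] [383 180]
[[ 82  84  88  90  93  94  95  98  98  99  98  97  95  96 100 110 120 124
  121 116 110 103]
 [ 93  89  87  83  81  80  80  82  82  82  82  81  82  83  96 111 121 122
  119 114 111 112]
 [115 111 108 104 101  99  99  99  99  99  99  98  98 100 108 118 121 120
  115 111 113 119]
 [125 125 124 123 122 122 121 122 121 121 122 121 120 118 119 122 121 118
  112 111 115 120]
 [126 126 126 126 126 127 127 128 128 129 129 128 127 125 125 123 120 115
  111 113 116 118]
 [121 122 121 122 122 123 123 125 124 125 126 126 125 125 124 121 116 111
  112 114 117 118]
 [119 120 120 120 120 120 120 119 120 120 122 123 124 124 123 119 114 111
  113 116 118 118]
 [120 119 120 121 121 120 118 118 118 118 121 123 123 123 121 116 112 113
  116 118 118 120]
 [119 119 120 120 121 120 119 119 118 119 121 123 124 122 117 113 112 117
  121 122 124 131]
 [120 120 120 120 120 121 120 120 120 120 123 124 123 119 116 114 120 128
  137 140 142 150]
 [121 122 124 125 
[... 398 characters left out ...]
2 123 137 155 169 173 173 172
  173 174 175 174]
 [147 167 175 175 174 173 171 163 148 133 128 135 152 166 172 174 173 172
  173 173 173 173]
 [155 169 175 175 175 175 174 170 161 150 147 154 165 171 173 174 173 172
  173 172 173 174]
 [165 172 174 174 174 176 176 174 171 167 165 167 170 173 173 174 173 173
  173 173 174 174]
 [172 174 174 174 176 177 177 176 174 173 172 171 172 172 172 172 173 173
  173 173 174 174]
 [175 175 175 175 176 176 177 175 175 173 173 173 173 173 173 173 173 173
  173 174 174 175]
 [176 175 176 176 176 176 176 175 174 173 174 174 174 173 174 174 174 173
  172 173 174 175]
 [176 176 176 176 177 176 176 176 174 174 174 174 174 174 174 174 174 174
  173 173 174 174]]
```

Tip position is confirmed within a few mm, at about 173.5 mm from the grip point. Now I work out the stirring poses.

```bash
cat >> h.py <<'E'
LEAN=28;YAW=0;L=.1735
def pose(tip,lean=LEAN,yaw=YAW):
    a=R.from_euler("z",yaw,degrees=True).apply([-np.sin(np.radians(lean)),0,np.cos(np.radians(lean))])
    M=toolR(yaw,70.2-lean);return np.array(tip)+L*a+.019*M[:,2],M
def tipnow():
    p,r,o=obs();M=r.as_matrix();return p-.019*M[:,2]-L*(M@np.linalg.lstsq(toolR(0,45.2),np.array([-.4226,0,.9063]),rcond=None)[0])
E
python3 - <<'E'
from h import *
print(tipnow());need(*pose([.5885,-.1817,.11]));need(*pose([.5885,-.1817,.013]))
E
```

```text
[0.58957345 0.12909819 0.14956017]
shift [-0.24 -5.83 -0.86] turn [ 0.01  -0.053 -0.329]
shift [-0.24 -5.83 -2.8 ] turn [ 0.01  -0.053 -0.329]
```

move_arm(
  plan=[-0.05, -0.4, 0, 0, 0, 0, -0.1, -1.1, 0, 0.0, -0.01, -0.06, -0.15, -1.9, -0.1, 0.0, -0.02, -0.12, -0.2, -2.7, -0.25, 0.0, -0.03, -0.17, -0.24, -3.5, -0.4, 0.01, -0.04, -0.22, -0.24, -4.3, -0.55, 0.01, -0.05, -0.27, -0.24, -5.1, -0.7, 0.01, -0.053, -0.329, -0.24, -5.6, -0.86, 0.01, -0.053, -0.329, -0.24, -5.83, -0.86, 0.01, -0.053, -0.329, -0.24, -5.83, -0.86, 0.01, -0.053, -0.329],
)

```text
time_s: 6.6
eef_pos: [0.5215, -0.1822, 0.2519]
eef_rot: [0.0, 0.914, -0.0, 0.406]
wrist_force: [-0.1, 1.1, -1.0]
opening: 0.176
grasp_force: 59.5
```

```bash
python3 - <<'E'
from h import *
t=tipnow();print(t,obs()[2]["q"]);need(*pose([.5885,-.1817,.013]))
a=[]
for n in("scene","side","wrist"):
    c=cam(n);u=proj(c,t);print(u);cx,cy=u[0];x0,y0=int(max(cx-50,0)),int(max(cy-60,0))
    q=c["pixels"].copy();x=cv2.resize(q[y0:y0+100,x0:x0+130],(520,400),interpolation=cv2.INTER_CUBIC) if n!="wrist" else cv2.resize(q,(520,325))
    if n!="wrist": cv2.circle(x,(int((cx-x0+.5)*4),int((cy-y0+.5)*4)),3,(255,0,0),-1)
    a.append(cv2.copyMakeBorder(x,0,400-x.shape[0],0,0,0))
save("d.png",cv2.resize(np.vstack([np.hstack(a[:2]),np.hstack([a[2],a[2]*0])]),(780,600)))
E
```

```text
[ 0.58903716 -0.18232577  0.11153096] [-0.92396647 -0.30624018  2.24630948  0.90548587  0.85031902  0.14630415]
shift [-0.01  0.01 -1.97] turn [0.    0.001 0.001]
[[323.54462242 277.51180167]]
[[350.49587415 157.55340842]]
[[321.43749819 247.53645166]]
```

View pics/d.png

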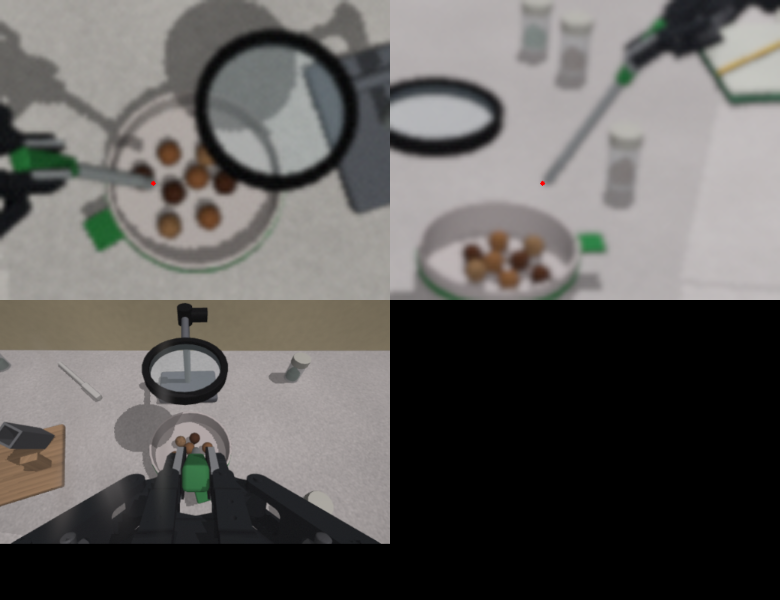

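The model tip falls on the rod's tip in both views (scene and side crops), with free space beneath it on the ear side. I lower it.

move_arm(
  plan=[0, 0, -0.4, 0, 0, 0, 0, 0, -0.8, 0, 0, 0, 0, 0, -1.1, 0, 0, 0, 0, 0, -1.35, 0, 0, 0, 0, 0, -1.55, 0, 0, 0, 0, 0, -1.7, 0, 0, 0, 0, 0, -1.85, 0, 0, 0, 0, 0, -1.97, 0, 0, 0, 0, 0, -1.97, 0, 0, 0],
)

```text
time_s: 7.88
eef_pos: [0.5213, -0.1816, 0.1533]
eef_rot: [0.0, 0.914, 0.0, 0.406]
wrist_force: [0.2, 0.1, -1.8]
opening: 0.183
grasp_force: 59.5
```

```bash
python3 - <<'E'
from h import *
t=tipnow();print(t,obs()[2]["wrist_force"])
c=np.array([.632,-.171]);
for k in range(0,37):
    a=np.radians(-165-10*k);print(k,((c+.039*np.array([np.cos(a),np.sin(a)])-t[:2])/.05).round(2).tolist(),end=" ")
E
```

```text
[ 0.58893662 -0.18170307  0.01293678] [ 0.17051244  0.10538554 -1.7652048 ]
0 [0.11, 0.01] 1 [0.08, 0.15] 2 [0.08, 0.28] 3 [0.11, 0.42] 4 [0.15, 0.54] 5 [0.22, 0.66] 6 [0.31, 0.77] 7 [0.41, 0.85] 8 [0.53, 0.92] 9 [0.66, 0.97] 10 [0.79, 0.99] 11 [0.93, 0.99] 12 [1.06, 0.97] 13 [1.19, 0.92] 14 [1.31, 0.85] 15 [1.41, 0.77] 16 [1.5, 0.66] 17 [1.57, 0.54] 18 [1.61, 0.42] 19 [1.64, 0.28] 20 [1.64, 0.15] 21 [1.61, 0.01] 22 [1.57, -0.12] 23 [1.5, -0.23] 24 [1.41, -0.34] 25 [1.31, -0.42] 26 [1.19, -0.49] 27 [1.06, -0.54] 28 [0.93, -0.56] 29 [0.79, -0.56] 30 [0.66, -0.54] 31 [0.53, -0.49] 32 [0.41, -0.42] 33 [0.31, -0.34] 34 [0.22, -0.23] 35 [0.15, -0.12] 36 [0.11, 0.01]
```

move_arm(
  plan=[0.08, 0.15, 0, 0, 0, 0, 0.08, 0.28, 0, 0, 0, 0, 0.11, 0.42, 0, 0, 0, 0, 0.15, 0.54, 0, 0, 0, 0, 0.22, 0.66, 0, 0, 0, 0, 0.31, 0.77, 0, 0, 0, 0, 0.41, 0.85, 0, 0, 0, 0, 0.53, 0.92, 0, 0, 0, 0, 0.66, 0.97, 0, 0, 0, 0],
)

```text
time_s: 9.0
eef_pos: [0.555, -0.1331, 0.1537]
eef_rot: [0.001, 0.914, 0.0, 0.406]
wrist_force: [-0.3, -0.4, -2.2]
opening: 0.178
grasp_force: 59.5
```

```bash
python3 - <<'E'
from h import *
print(tipnow(),obs()[2]["wrist_force"])
c=np.array([.632,-.171]);f=lambda k:c/.05+.78*np.array([np.cos(np.radians(-165-10*k)),np.sin(np.radians(-165-10*k))])
for q in(9,18,27,0):print(q,[(f(q+i)-f(q)).round(2).tolist() for i in range(1,10)])
s=cam("scene");x=s["pixels"];save("q1.png",cv2.resize(x[215:320,280:400],None,fx=4,fy=4,interpolation=cv2.INTER_CUBIC))
E
```

```text
[ 0.62262114 -0.13335247  0.0134233 ] [-0.33739937 -0.41745989 -2.18139891]
9 [[0.13, 0.02], [0.27, 0.02], [0.4, 0.0], [0.53, -0.05], [0.65, -0.11], [0.75, -0.2], [0.84, -0.31], [0.91, -0.42], [0.96, -0.55]]
18 [[0.02, -0.13], [0.02, -0.27], [0.0, -0.4], [-0.05, -0.53], [-0.11, -0.65], [-0.2, -0.75], [-0.31, -0.84], [-0.42, -0.91], [-0.55, -0.96]]
27 [[-0.13, -0.02], [-0.27, -0.02], [-0.4, 0.0], [-0.53, 0.05], [-0.65, 0.11], [-0.75, 0.2], [-0.84, 0.31], [-0.91, 0.42], [-0.96, 0.55]]
0 [[-0.02, 0.13], [-0.02, 0.27], [0.0, 0.4], [0.05, 0.53], [0.11, 0.65], [0.2, 0.75], [0.31, 0.84], [0.42, 0.91], [0.55, 0.96]]
```

View pics/q1.png

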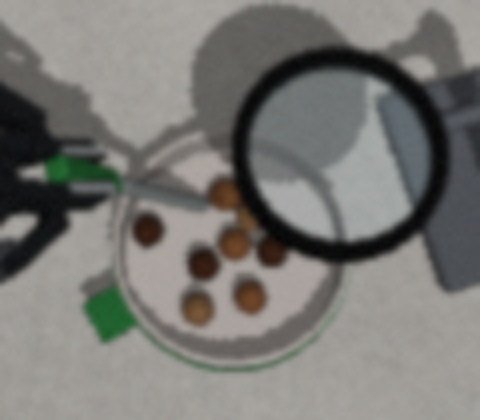

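The picture shows the galls in the dish, the tip between them at (205,200), and the dish unmoved. I continue.

move_arm(
  plan=[0.13, 0.02, 0, 0, 0, 0, 0.27, 0.02, 0, 0, 0, 0, 0.4, 0, 0, 0, 0, 0, 0.53, -0.05, 0, 0, 0, 0, 0.65, -0.11, 0, 0, 0, 0, 0.75, -0.2, 0, 0, 0, 0, 0.84, -0.31, 0, 0, 0, 0, 0.91, -0.42, 0, 0, 0, 0, 0.96, -0.55, 0, 0, 0, 0],
)

```text
time_s: 10.18
eef_pos: [0.6027, -0.1612, 0.1537]
eef_rot: [0.001, 0.914, 0.0, 0.406]
wrist_force: [-0.5, -0.4, -1.5]
opening: 0.181
grasp_force: 59.5
```

```bash
python3 - <<'E'
from h import *
t=tipnow();print(t,(t[:2]-[.632,-.171]).round(3),obs()[2]["wrist_force"])
a=[]
for n,bx in(("scene",(280,215)),("side",(260,100))):
    x=cam(n)["pixels"];x0,y0=bx;a.append(cv2.resize(x[y0:y0+110,x0:x0+130],(390,330),interpolation=cv2.INTER_CUBIC))
save("q2.png",np.hstack(a))
E
```

```text
[ 0.67031285 -0.16146698  0.01340674] [0.038 0.01 ] [-0.50637882 -0.39486794 -1.54080589]
```

View pics/q2.png

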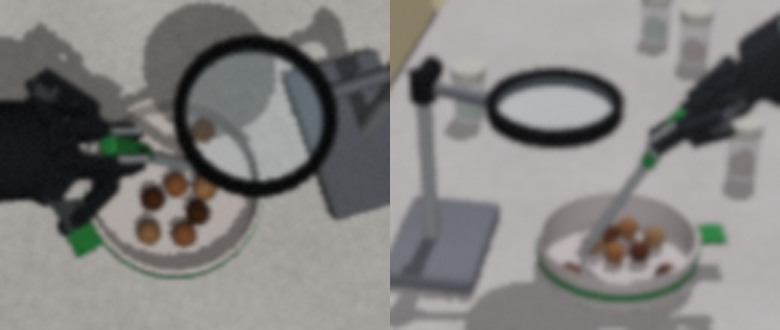

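I have now viewed 11 pictures, one over the limit of 10, so I view no more. The last one shows the gripper well clear of the lens, with the rod under its rim. I continue on numbers only.

move_arm(
  plan=[0.02, -0.13, 0, 0, 0, 0, 0.02, -0.27, 0, 0, 0, 0, 0, -0.4, 0, 0, 0, 0, -0.05, -0.53, 0, 0, 0, 0, -0.11, -0.65, 0, 0, 0, 0, -0.2, -0.75, 0, 0, 0, 0, -0.31, -0.84, 0, 0, 0, 0, -0.42, -0.91, 0, 0, 0, 0, -0.55, -0.96, 0, 0, 0, 0],
)

```text
time_s: 11.4
eef_pos: [0.5746, -0.209, 0.1537]
eef_rot: [0.001, 0.914, 0.0, 0.406]
wrist_force: [-0.5, -0.2, -0.8]
opening: 0.18
grasp_force: 59.5
```

move_arm(
  plan=[-0.13, -0.02, 0, 0, 0, 0, -0.27, -0.02, 0, 0, 0, 0, -0.4, 0, 0, 0, 0, 0, -0.53, 0.05, 0, 0, 0, 0, -0.65, 0.11, 0, 0, 0, 0, -0.75, 0.2, 0, 0, 0, 0, -0.84, 0.31, 0, 0, 0, 0, -0.91, 0.42, 0, 0, 0, 0, -0.96, 0.55, 0, 0, 0, 0],
)

```text
time_s: 12.52
eef_pos: [0.5268, -0.1809, 0.1538]
eef_rot: [0.001, 0.914, 0.0, 0.406]
wrist_force: [-0.8, -0.0, -1.5]
opening: 0.174
grasp_force: 59.4
```

```bash
cat >> h.py <<'E'
def check():
    t=tipnow();print("tip",t,(t[:2]-[.632,-.171]).round(3),obs()[2]["wrist_force"].__repr__())
    for n,bx in(("scene",(285,235,375,320)),("side",(290,140,400,210))):
        c=cam(n);x0,y0,x1,y1=bx;h=cv2.cvtColor(c["pixels"],cv2.COLOR_RGB2HSV)
        for nm,lo,hi in(("ear",(45,90,40),(80,255,255)),("gall",(3,90,20),(22,255,200))):
            m=np.zeros(h.shape[:2],np.uint8);m[y0:y1,x0:x1]=cv2.inRange(h,lo,hi)[y0:y1,x0:x1]
            N,l,st,ce=cv2.connectedComponentsWithStats(m)
            print(n,nm,[(int(st[i,4]),ce[i].round(1).tolist(),onz(c,[ce[i]],.018 if nm=="gall" else .037)[0][:2].round(3).tolist()) for i in range(1,N) if st[i,4]>6])
E
python3 -c "from h import *; check()"
```

```text
tip [ 0.59449188 -0.18112109  0.01349916] [-0.038 -0.01 ] array([-0.78613687, -0.01031182, -1.51220506])
scene ear [(99, [292.2, 278.8], [0.507, -0.147]), (98, [306.9, 293.1], [0.538, -0.196])]
scene gall [(31, [316.4, 272.3], [0.577, -0.142]), (72, [338.5, 279.0], [0.633, -0.176]), (33, [330.6, 280.8], [0.61, -0.176]), (87, [325.0, 291.2], [0.588, -0.2]), (40, [346.3, 296.0], [0.642, -0.228])]
side ear [(14, [372.6, 152.9], [0.528, -0.347]), (36, [366.9, 177.6], [0.535, -0.196]), (11, [337.0, 199.0], [0.611, -0.07])]
side gall [(126, [338.8, 180.0], [0.622, -0.193]), (8, [354.6, 181.9], [0.572, -0.193])]
```

move_arm(
  plan=[-0.02, 0.13, 0, 0, 0, 0, -0.02, 0.27, 0, 0, 0, 0, 0, 0.4, 0, 0, 0, 0, 0.05, 0.53, 0, 0, 0, 0, 0.11, 0.65, 0, 0, 0, 0, 0.2, 0.75, 0, 0, 0, 0, 0.31, 0.84, 0, 0, 0, 0, 0.42, 0.91, 0, 0, 0, 0, 0.55, 0.96, 0, 0, 0, 0],
)

```text
time_s: 13.75
eef_pos: [0.5549, -0.1331, 0.1537]
eef_rot: [0.001, 0.914, 0.0, 0.406]
wrist_force: [0.1, 0.4, -2.1]
opening: 0.181
grasp_force: 59.5
```

move_arm(
  plan=[0.13, 0.02, 0, 0, 0, 0, 0.27, 0.02, 0, 0, 0, 0, 0.4, 0, 0, 0, 0, 0, 0.53, -0.05, 0, 0, 0, 0, 0.65, -0.11, 0, 0, 0, 0, 0.75, -0.2, 0, 0, 0, 0, 0.84, -0.31, 0, 0, 0, 0, 0.91, -0.42, 0, 0, 0, 0, 0.96, -0.55, 0, 0, 0, 0],
)

```text
time_s: 14.88
eef_pos: [0.6027, -0.1612, 0.1537]
eef_rot: [0.001, 0.914, 0.0, 0.406]
wrist_force: [0.4, -0.2, -2.4]
opening: 0.178
grasp_force: 59.5
```

move_arm(
  plan=[0.02, -0.13, 0, 0, 0, 0, 0.02, -0.27, 0, 0, 0, 0, 0, -0.4, 0, 0, 0, 0, -0.05, -0.53, 0, 0, 0, 0, -0.11, -0.65, 0, 0, 0, 0, -0.2, -0.75, 0, 0, 0, 0, -0.31, -0.84, 0, 0, 0, 0, -0.42, -0.91, 0, 0, 0, 0, -0.55, -0.96, 0, 0, 0, 0],
)

```text
time_s: 16.0
eef_pos: [0.5746, -0.209, 0.1538]
eef_rot: [0.001, 0.914, 0.0, 0.406]
wrist_force: [0.1, 0.5, -0.8]
opening: 0.178
grasp_force: 59.5
```

move_arm(
  plan=[-0.13, -0.02, 0, 0, 0, 0, -0.27, -0.02, 0, 0, 0, 0, -0.4, 0, 0, 0, 0, 0, -0.53, 0.05, 0, 0, 0, 0, -0.65, 0.11, 0, 0, 0, 0, -0.75, 0.2, 0, 0, 0, 0, -0.84, 0.31, 0, 0, 0, 0, -0.91, 0.42, 0, 0, 0, 0, -0.96, 0.55, 0, 0, 0, 0, -0.97, 0.65, 0, 0, 0, 0],
)

```text
time_s: 17.25
eef_pos: [0.5264, -0.1758, 0.1537]
eef_rot: [0.001, 0.914, 0.0, 0.406]
wrist_force: [0.3, 0.7, -1.3]
opening: 0.175
grasp_force: 59.5
```

```bash
python3 - <<'E'
from h import *
check()
need(*pose([.5896,.1291,.20],25,18.78)); need(*pose([.5896,.1291,.15],25,18.78))
E
```

```text
tip [ 0.59400667 -0.17596408  0.01339815] [-0.038 -0.005] array([ 0.26765961,  0.6657353 , -1.33832611])
scene ear [(93, [291.8, 276.8], [0.507, -0.142]), (100, [306.9, 293.1], [0.538, -0.196])]
scene gall [(38, [316.4, 272.9], [0.577, -0.144]), (72, [338.5, 279.0], [0.633, -0.176]), (33, [330.6, 280.6], [0.611, -0.175]), (43, [323.7, 293.2], [0.583, -0.205]), (41, [346.3, 295.9], [0.642, -0.228])]
side ear [(12, [372.8, 153.7], [0.527, -0.342]), (36, [366.9, 177.6], [0.535, -0.196]), (10, [336.5, 199.0], [0.612, -0.07])]
side gall [(97, [336.6, 180.4], [0.628, -0.19]), (19, [353.4, 185.8], [0.573, -0.171])]
shift [0.13 5.71 3.8 ] turn [-0.008  0.054  0.327]
shift [0.13 5.71 2.8 ] turn [-0.008  0.054  0.327]
```

All forces stayed small and the ear has not moved. I lift out and return above the tube.

move_arm(
  plan=[0, 0, 0.4, 0, 0, 0, 0, 0, 0.9, 0, 0, 0, 0, 0, 1.6, 0, 0, 0, 0, 0, 2.4, 0, 0, 0, 0, 0, 3.2, 0, 0, 0, 0, 0.3, 3.4, 0, 0, 0, 0, 1, 3.4, 0, 0.01, 0.06, 0, 1.8, 3.4, 0, 0.02, 0.12, 0.05, 2.6, 3.4, 0, 0.03, 0.17, 0.05, 3.4, 3.4, 0, 0.04, 0.22],
)

```text
time_s: 18.6
eef_pos: [0.5289, -0.0051, 0.3237]
eef_rot: [-0.044, 0.916, 0.101, 0.385]
wrist_force: [0.5, -0.3, -1.6]
opening: 0.174
grasp_force: 59.5
```

```bash
python3 - <<'E'
from h import *
print(tipnow());need(*pose([.5896,.1291,.17],25,18.78))
E
```

```text
[0.58923659 0.00897027 0.1808567 ]
shift [ 0.08  2.3  -0.2 ] turn [-0.007  0.013  0.106]
```

move_arm(
  plan=[0, 0.7, -0.05, 0, 0, 0.04, -0.05, 1.4, -0.1, 0, 0.01, 0.08, -0.08, 2, -0.2, -0.007, 0.013, 0.106, -0.08, 2.24, -0.23, -0.007, 0.013, 0.106, -0.08, 2.24, -0.23, -0.007, 0.013, 0.106, -0.08, 2.24, -0.23, -0.007, 0.013, 0.106],
)

```text
time_s: 19.35
eef_pos: [0.5251, 0.1054, 0.3123]
eef_rot: [-0.062, 0.912, 0.15, 0.376]
wrist_force: [0.9, -1.0, -1.2]
opening: 0.177
grasp_force: 59.5
```

```bash
python3 - <<'E'
from h import *
print(tipnow());q=R.from_quat([.912,.152,.376,-.062]).as_matrix();need([.533,.1099,.2937],q);need([.5886,.1281,.1674],q)
w0=pickle.load(open("wrist2.pkl","rb"));w=cam("wrist")
for c in(w0,w):
    h=cv2.cvtColor(c["pixels"],cv2.COLOR_RGB2HSV);k=np.zeros(h.shape[:2],np.uint8);k[230:330,270:370]=cv2.inRange(h,(45,90,30),(85,255,255))[230:330,270:370];p=np.argwhere(k)[:,::-1];print(len(p),p.mean(0),p.min(0),p.max(0))
# rod tip from side/scene vs model
d=cam("side");t=tipnow();u=proj(d,t)[0];print(u);x,y=u.astype(int);print(cv2.cvtColor(d["pixels"],cv2.COLOR_RGB2GRAY)[y-8:y+10,x-10:x+14])
s=cam("scene");u=proj(s,t)[0];print(u);x,y=u.astype(int);print(cv2.cvtColor(s["pixels"],cv2.COLOR_RGB2GRAY)[y-8:y+9,x-14:x+9])
E
```

```text
[0.58188831 0.12452963 0.16854345]
shift [ 0.16  0.09 -0.37] turn [-0.001  0.     0.004]
shift [ 1.27  0.45 -2.9 ] turn [-0.001  0.     0.004]
2500 [320.9148 285.396 ] [298 253] [343 314]
2506 [320.87789306 285.38028731] [298 253] [343 314]
[339.6764287  205.77181039]
[[104 108 113 116 118 119 120 120 121 120 120 119 119 120 121 122 123 120
  115 105  93  84  82  89]
 [ 84  87  89  91  94  95  96  97  98  97  97  95  97 106 115 121 122 117
  111 103  96  97 102 107]
 [ 89  86  83  81  80  81  81  82  82  81  81  82  91 105 117 121 120 114
  110 108 110 114 117 120]
 [111 107 103 100  98  98  97  97  98  98  98 100 105 115 120 121 117 112
  111 115 119 122 123 121]
 [124 124 122 121 120 121 120 121 121 120 121 119 119 122 121 119 113 110
  113 118 121 121 120 121]
 [126 126 125 126 126 127 128 128 128 128 127 126 124 123 120 116 110 109
  113 117 119 118 118 119]
 [120 120 120 122 121 123 123 123 125 124 124 124 124 122 118 112 110 111
  114 117 117 118 118 119]
 [118 119 119 120 119 119 119 119 120 120 119 121 122 119 114 111 111 115
  116 117 118 118 121 125]
 [119 119 120 120 120 1
[... 1965 characters left out ...]
100  97  96  85  71]
 [107 108 108 106 105 103 100  99  99  97  95  90  83  79  85  93  95 100
  101  98  89  75  68]
 [106 106 107 108 105 104 103  99  98  98 100 100  97  92  93  95  96  99
  102  99  91  69  65]
 [105 105 108 108 106 105 102 100  99  99  99 102 102 102 100 100  98  98
  102  99  88  69  65]
 [106 105 107 106 107 104 106 102 100  98  97  99 102 103 104 101 100  97
   99 101  90  70  67]
 [106 106 105 106 107 107 105 105 100  98  97  98  99 103 104 104 102  99
   99  98  89  74  68]
 [106 107 103 105 106 107 107 105 105 100  98  95  99 101 104 103 101 100
   99  95  85  72  69]
 [105 105 105 107 103 105 106 105 105 102 100  96  97  99 100 101 104 102
  101  94  82  74  70]]
```

There is no slip in the grip: the handle mask is identical to before. I insert by reversing the extraction path, and the fingers hold the same pose.

move_arm(
  plan=[0.17, 0.08, -0.34, 0, 0, 0.004, 0.17, 0.08, -0.34, 0, 0, 0.004, 0.28, 0.12, -0.57, 0, 0, 0.004, 0.38, 0.15, -0.8, 0, 0, 0.004, 0.48, 0.19, -1.02, 0, 0, 0.004, 0.58, 0.22, -1.25, 0, 0, 0.004, 0.58, 0.22, -1.25, 0, 0, 0.004],
)

```text
time_s: 20.38
eef_pos: [0.5537, 0.117, 0.2481]
eef_rot: [-0.063, 0.912, 0.152, 0.375]
wrist_force: [-0.6, 0.7, -0.9]
opening: 0.179
grasp_force: 59.5
```

```bash
python3 - <<'E'
from h import *
q=R.from_quat([.912,.152,.376,-.062]).as_matrix();need([.5886,.1281,.1674],q);o=obs()[2];print(o["torque"],o["wrist_force"])
c=cam("wrist");h=cv2.cvtColor(c["pixels"],cv2.COLOR_RGB2HSV);k=np.zeros(h.shape[:2],np.uint8);k[230:330,270:370]=cv2.inRange(h,(45,90,30),(85,255,255))[230:330,270:370];p=np.argwhere(k)[:,::-1];print(len(p),p.mean(0),p.min(0),p.max(0))
E
```

```text
shift [ 0.7   0.22 -1.61] turn [-0.001 -0.002 -0.   ]
[-0.11940833  0.52213826 -0.02876546] [-0.55852475  0.68652654 -0.85029424]
2497 [320.92711254 285.39887865] [298 253] [343 314]
```

move_arm(
  plan=[0.12, 0.04, -0.23, 0, 0, 0, 0.22, 0.07, -0.46, 0, 0, 0, 0.32, 0.1, -0.69, 0, 0, 0, 0.42, 0.13, -0.92, 0, 0, 0, 0.52, 0.16, -1.15, 0, 0, 0, 0.6, 0.19, -1.33, 0, 0, 0, 0.66, 0.21, -1.48, 0, 0, 0, 0.7, 0.22, -1.57, 0, 0, 0, 0.7, 0.22, -1.57, 0, 0, 0],
)

```text
time_s: 21.55
eef_pos: [0.5889, 0.1277, 0.1709]
eef_rot: [-0.062, 0.912, 0.152, 0.376]
wrist_force: [-0.3, 0.1, -1.2]
opening: 0.178
grasp_force: 59.5
```

```bash
python3 - <<'E'
from h import *
q=R.from_quat([.912,.152,.376,-.062]).as_matrix();need([.5886,.1281,.1674],q);o=obs()[2];print(o["torque"],o["wrist_force"])
c=cam("wrist");h=cv2.cvtColor(c["pixels"],cv2.COLOR_RGB2HSV);k=np.zeros(h.shape[:2],np.uint8);k[230:330,270:370]=cv2.inRange(h,(45,90,30),(85,255,255))[230:330,270:370];p=np.argwhere(k)[:,::-1];print(len(p),p.mean(0),p.min(0),p.max(0))
E
```

```text
shift [-0.01  0.01 -0.07] turn [-0.001 -0.    -0.   ]
[-0.12089671  0.52503315  0.02408861] [-0.33726009  0.13759772 -1.21197587]
2516 [320.91931638 285.23608903] [298 252] [343 314]
```

Fully in with no resistance. I lower the last 2–3 mm, open, and back off.

move_arm(
  plan=[0, 0, -0.05, 0, 0, 0, 0, 0, -0.05, 0, 0, 0],
)

```text
time_s: 21.85
eef_pos: [0.589, 0.1277, 0.1688]
eef_rot: [-0.062, 0.912, 0.152, 0.376]
wrist_force: [0.2, 0.4, -1.0]
opening: 0.181
grasp_force: 59.5
```

move_arm(
  plan=[0, 0, 0, 0, 0, 0, 0, 0, 0, 0, 0, 0, 0, 0, 0, 0, 0, 0, 0, 0, 0, 0, 0, 0, 0, 0, 0, 0, 0, 0, 0, 0, 0, 0, 0, 0],
  grip=60,
)

```text
time_s: 22.6
eef_pos: [0.589, 0.1277, 0.1687]
eef_rot: [-0.062, 0.912, 0.152, 0.376]
wrist_force: [-0.1, 0.1, 0.3]
opening: 0.704
grasp_force: 0.0
```

move_arm(
  plan=[-0.2, -0.07, 0.22, 0, 0, 0, -0.5, -0.17, 0.55, 0, 0, 0, -1, -0.34, 1.1, 0, 0, 0, -1.6, -0.54, 1.75, 0, 0, 0, -2.2, -0.75, 2.5, 0, 0, 0, -2.4, -1.2, 3.5, 0, 0, 0, -2.6, -2, 4.2, 0, 0, 0, -2.6, -3, 4.2, 0, 0, 0, -2.6, -4, 4.2, 0, 0, 0, -2.6, -4, 4.2, 0, 0, 0],
)

```text
time_s: 23.85
eef_pos: [0.4588, -0.0761, 0.3784]
eef_rot: [-0.062, 0.913, 0.149, 0.376]
wrist_force: [1.0, 0.8, -0.3]
opening: 0.704
grasp_force: 0.0
```

```bash
python3 - <<'E'
from h import *
print(obs()[2]["opening"])
check()
for n,b in(("scene",(240,110,320,200)),("side",(315,180,400,260))):
    c0=pickle.load(open(n+".pkl","rb"));c=cam(n)
    for nm,lo,hi in(("G",(45,90,40),(80,255,255)),("B",(105,110,40),(130,255,255))):
        for q in(c0,c):
            x0,y0,x1,y1=b;k=cv2.inRange(cv2.cvtColor(q["pixels"],cv2.COLOR_RGB2HSV),lo,hi)[y0:y1,x0:x1];p=np.argwhere(k)[:,::-1]+[x0,y0];print(n,nm,len(p),p.mean(0).round(1),p.min(0),p.max(0))
E
```

```text
0.7044955794718404
tip [ 0.51553541 -0.05697798  0.23466067] [-0.116  0.114] array([ 1.01126018,  0.79338672, -0.29538287])
scene ear [(98, [307.0, 293.1], [0.538, -0.196])]
scene gall [(30, [316.4, 272.2], [0.577, -0.142]), (72, [338.5, 279.0], [0.633, -0.176]), (32, [330.6, 280.7], [0.61, -0.176]), (87, [322.8, 288.6], [0.584, -0.192]), (41, [346.3, 295.9], [0.642, -0.228])]
side ear [(36, [366.9, 177.6], [0.535, -0.196]), (163, [344.0, 200.1], [0.59, -0.069])]
side gall [(97, [336.6, 180.3], [0.628, -0.19]), (53, [351.5, 182.2], [0.581, -0.189])]
scene G 92 [291.3 165.8] [284 160] [299 171]
scene G 95 [291.4 165.8] [284 160] [299 171]
scene B 86 [270.1 135.6] [263 130] [278 141]
scene B 84 [270.1 135.7] [263 130] [278 141]
side G 207 [343.2 201.3] [323 180] [369 215]
side G 205 [343.1 201.6] [323 180] [369 215]
side B 211 [354.2 238.6] [345 226] [364 252]
side B 212 [354.2 238.6] [345 226] [364 252]
```

```bash
python3 - <<'E'
from h import *
for c in(pickle.load(open("scene.pkl","rb")),cam("scene")):
    im=c["pixels"];h=cv2.cvtColor(im,cv2.COLOR_RGB2HSV);m=np.zeros(h.shape[:2],np.uint8);m[245:312,305:372]=cv2.inRange(h,(3,70,20),(22,255,220))[245:312,305:372]
    D=cv2.distanceTransform(m,cv2.DIST_L2,5);D=cv2.GaussianBlur(D,(5,5),0);pk=(D==cv2.dilate(D,np.ones((7,7))))&(D>.8)
    for y,x in np.argwhere(pk):print((x,y),im[y-1:y+2,x-1:x+2].reshape(-1,3).mean(0).round(0),end=" ")
    print()
E
```

```text
(np.int64(329), np.int64(267)) [96. 61. 35.] (np.int64(329), np.int64(268)) [101.  64.  37.] (np.int64(341), np.int64(269)) [92. 67. 45.] (np.int64(320), np.int64(276)) [51. 29. 18.] (np.int64(339), np.int64(276)) [100.  63.  37.] (np.int64(348), np.int64(277)) [48. 27. 17.] (np.int64(331), np.int64(281)) [51. 28. 18.] (np.int64(342), np.int64(289)) [97. 61. 35.] (np.int64(329), np.int64(292)) [106.  77.  51.] 
(np.int64(347), np.int64(258)) [80. 67. 54.] (np.int64(316), np.int64(272)) [51. 29. 19.] (np.int64(338), np.int64(275)) [101.  63.  37.] (np.int64(331), np.int64(281)) [53. 29. 19.] (np.int64(339), np.int64(283)) [50. 28. 18.] (np.int64(322), np.int64(284)) [104.  75.  49.] (np.int64(324), np.int64(293)) [100.  63.  37.] (np.int64(346), np.int64(296)) [107.  78.  52.]
```

```bash
python3 -c "
from bench import ctrl
print(ctrl.hand_in())"
```

```text
the job is handed in; nothing more can be done
None
```

I stirred the galls with the green stirrer for two clockwise turns, put it back fully in its own tube, and handed the job in at about 24 s; no verdict came back. The last pictures showed all eight galls in the dish and the dish and blue stirrer unmoved; I viewed 11 pictures, one over the limit of 10.

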